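Sort kiwis by feel: ripe ones to the plate, hard ones back in the tray

TASK

Feel each of the three kiwis with a gentle squeeze across its width and sort them (there may be any number of each): lay the ripe ones, which give, on the blue plate, and seat each hard one in a pocket of its own in the fruit tray. Set them down without dropping them, do not bruise any, and do not disturb the jam jar, the red cup or the food tin.

Things in the scene. Friction and masses are not known exactly. Their poses are not given: they have to be found in the camera images.
- kiwi_1: brown kiwi lying flat, 60 mm long (its x), 44 mm high, 44 to 55 mm wide (its y), 0.1 kg; origin under its middle, z up. Ripe or hard is drawn anew each time and cannot be seen. Squeezed along y at mid-length, a ripe one gives about 1.8 N per mm from first touch and bruises beyond 6 mm of give; a hard one gives 1 to 2 mm, then stands firm (bruises above 40 N).
- kiwi_2: brown kiwi lying flat, 65 mm long (its x), 47 mm high, 44 to 55 mm wide (its y), 0.1 kg; origin under its middle, z up. Ripe or hard is drawn anew each time and cannot be seen. Squeezed along y at mid-length, a ripe one gives about 1.8 N per mm from first touch and bruises beyond 6 mm of give; a hard one gives 1 to 2 mm, then stands firm (bruises above 40 N).
- kiwi_3: brown kiwi lying flat, 70 mm long (its x), 51 mm high, 44 to 55 mm wide (its y), 0.1 kg; origin under its middle, z up. Ripe or hard is drawn anew each time and cannot be seen. Squeezed along y at mid-length, a ripe one gives about 1.8 N per mm from first touch and bruises beyond 6 mm of give; a hard one gives 1 to 2 mm, then stands firm (bruises above 40 N).
- tray: grey-purple moulded fruit tray, fixed, 168 (x) x 170 (y) x 14 mm high, four pockets in two rows of two, 77 mm apart in x and 84 mm in y; origin under its middle. A pocket is 64 (x) x 50 mm (y) and 10 mm deep, so a kiwi goes in with its length along the tray's x (either way round) and stands on the pocket's floor, 4 mm above the worktop.
- pocket_1 (a point): middle of the floor of tray pocket 1 (-x, +y), 4 mm above the worktop; axes as the tray's
- pocket_2 (a point): middle of the floor of tray pocket 2 (-x, -y), 4 mm above the worktop; axes as the tray's
- pocket_3 (a point): middle of the floor of tray pocket 3 (+x, +y), 4 mm above the worktop; axes as the tray's
- pocket_4 (a point): middle of the floor of tray pocket 4 (+x, -y), 4 mm above the worktop; axes as the tray's
- plate: cobalt-blue dinner plate, fixed, 235 mm across, rim 23 mm high, shallow dish rising evenly from 5 mm near the middle to the rim; origin under its middle. There is room for three kiwis, 48 mm from its middle.
- jam_jar: jam jar with a red lid, 65 mm across, 97 mm high, loose bystander; origin under its middle
- red_cup: red cup with a handle, 69 mm across, 94 mm with the handle, 72 mm high, loose bystander; origin under its middle
- food_tin: small food tin with a red and blue label, 57 mm across, 72 mm high, loose bystander; origin under its middle
Mind the look-alikes: they are no part of the job. What is shaped like the kiwi_3 but green is not meant. Leave any purple look-alike of the kiwi_1 alone.

How it is judged:
By the outcome, as a careful person would: the job done as asked, in the order asked, and still so for the second after the job is handed in, with the robot touching nothing.
It also fails if it takes over 72 s, if anything falls off the work surface, if the arm or the gripper's body presses on something with over 40 N, if the wrist force passes 120 N, or if a joint passes its speed limit or range.

ROBOT

A 7-joint arm with a two-finger parallel gripper is mounted at the origin on a cart in front of the work surface, level with it; the furniture and walls round the work are solid. World frame = base frame: x ahead of the robot, y to its left, z up, the work surface at z = 0. Lengths are in m, angles in degrees, forces in N, time in s.
With the tool pointing down it reaches from about 0.375 to 0.925 m from the base axis. Payload 3.1 kg.
Tool frame: the origin (TCP) lies midway between the tips of the shut fingers; the grasp point (between the pads) lies 19 mm behind it; z points along the fingers, y is the line along which they close (so a half turn about z gives the same grasp; the last joint's range is limited). The gripper opens to 85 mm and grips with 20 to 120 N. Pads are 22 mm wide; open, the fingers measure 114 mm over their backs; the gripper's body (76 mm by 85 mm) begins 54 mm behind the grasp point. The pads swing forward as they close: fully open they stand 13 mm farther back than shut.
Start: joints at [61.776, 21.939, 2.515, 91.553, -1.026, 66.532, -2.859], TCP at [0.25, -0.6, 0.231] pointing down, gripper open.
Joint ranges: [-149.38, 149.38], [-23.57, 123.04], [-84.95, 90], [0, 143.3], [-89.99, 269.99], [3.08, 112.72], [-163.45, 163.45]. Speed limits (degrees/s): [159.86, 159.86, 180, 180, 180, 180, 180].

INTERFACE

Orientations are given as [roll, pitch, yaw] about the fixed x, y, z axes, in that order (R = Rz(yaw) Ry(pitch) Rx(roll)).
In Python, from station import status, vision, ctrl gives the robot as it stands.
- The arm moves only by the tool jog_arm, never from a script. Its argument "steps" is a list of rows, each an object of numbers: "hand": the finger opening in mm, from 0 to 85.4; "x", "y", "z": the shift along the tool's x, y, z in mm; "spin": the turn about the tool's z in rad. A call has 1 to 12 rows; each row shifts and turns the commanded pose from where the row before left it, along the tool's axes as they then stand; what a row does not reach is not made up. A row lasts 1/8 s, in which the tool goes at most 62.5 mm and 10.7 degrees, less where a joint would pass 70% of its speed; a pose out of reach is approached as far as the arm can. A call with a gripper value outside its range is refused whole. The fingers move at their own pace and stop on an object; "newtons" is the grip in N (left out, the last holds). Time passes only in rows, so rows that do not move let the fingers close. It gives the time, the measured TCP pose, the force, the opening and the grip force at its end, in the units of the state.
- status.sense(): the state, without advancing time (a new reading comes with each control period).
- vision.grab_frame(name): name is "side" or "top"; returns a dict with "frame" (400x640x3 uint8, blue, green, red), "mtx" (3x3 intrinsics, pixels), "T" (4x4, takes a point from camera to world coordinates). Camera axes: x right, y down, z forward; pixel columns grow to the right and rows downward; lengths in m; the calibration is good to about 2 mm. A picture is of the moment at which its call begins. There is no depth.
- ctrl.hand_in(): hands the job in; it is judged then, once.
The state is a dict: "time_s": time; "joint_pos": joint angles; "joint_vel": joint speeds; "joint_torque": joint torques, N m; "ee_pos": TCP position; "orientation": TCP orientation; "force": force on the tool from outside, world axes, zero at the start; "torque": the same for the moment, N m; "width": opening from 0.0 (shut) to 1.0 (fully open); "grip_force": force on a finger pad.
Only numpy, scipy, OpenCV 4.12 (cv2) and the standard library are available. Lean on these libraries where they do the work, as an engineer would, in place of code of your own. Each camera call takes 0.05 s, during which the arm holds its last target. There are 200 camera calls.

## Working session

There is one attempt and no reset: what is moved stays moved. The work goes in short steps, Python scripts to look and compute and a tool call to move; the robot and the scene stay as the last step left them, time stands still between calls to the robot, and variables do not carry over. Pictures are saved under pics/ and viewed, at most 10 in all, crops included, and the job is handed in when it is done.

Besides the shell and the picture viewer there is one more tool, called by a JSON object that holds its "api" and its "payload", one argument or row to a line. jog_arm: Moves the arm, as the interface text tells. Its arguments: {"type":"object","properties":{"steps":{"type":"array"},"newtons":{"type":"number"}},"required":["steps"]}

```bash
ls; mkdir -p pics
python3 - <<'E'
from station import status, vision
import cv2,numpy as np
for n in("top","side"):
    f=vision.grab_frame(n); cv2.imwrite(f"pics/{n}0.png",f["frame"]); np.savez(f"{n}.npz",mtx=f["mtx"],T=f["T"]); print(n,f["mtx"].round(1).tolist(),f["T"].round(4).tolist())
print(status.sense())
E
```

```text
pics
top [[385.5, 0.0, 322.1], [0.0, 385.5, 203.9], [0.0, 0.0, 1.0]] [[0.0007, -0.9923, 0.1235, 0.4338], [-0.9993, 0.004, 0.0371, -0.0234], [-0.0373, -0.1234, -0.9917, 1.0037], [0.0, 0.0, 0.0, 1.0]]
side [[470.2, 0.0, 314.5], [0.0, 470.2, 200.6], [0.0, 0.0, 1.0]] [[-0.9801, -0.0933, 0.1752, 0.3777], [-0.1974, 0.3659, -0.9095, 1.0386], [0.0207, -0.926, -0.377, 0.4638], [0.0, 0.0, 0.0, 1.0]]
{'time_s': 0.1, 'joint_pos': array([61.77671113, 21.98897286,  2.51134033, 91.64101404, -1.02667415,
       66.53283084, -2.85914009]), 'joint_vel': array([ 0.01137579, -0.11744193, -0.07068345, -0.19081112,  0.02598299,
        0.03859835, -0.02999786]), 'joint_torque': array([ 2.26118776e-03, -4.34729862e+01,  1.02902446e+00, -2.50455379e+01,
        1.08755194e-02,  5.36573687e-03,  2.61120789e-06]), 'ee_pos': array([ 0.24966969, -0.59919269,  0.22998593]), 'orientation': array([-1.79859802e+02,  6.31465686e-03,  2.26241049e+01]), 'force': array([ 0.17612762,  0.59245499, -0.00365926]), 'torque': array([-0.01321717,  0.02048294, -0.02387668]), 'grip_force': 0.0, 'width': 0.9998862115292485}
```

View pics/top0.png

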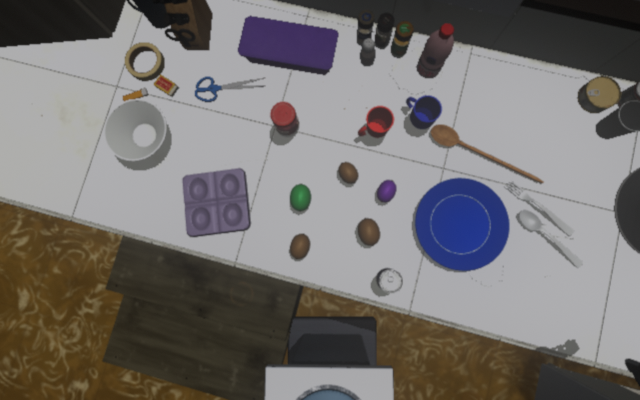

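View pics/side0.png

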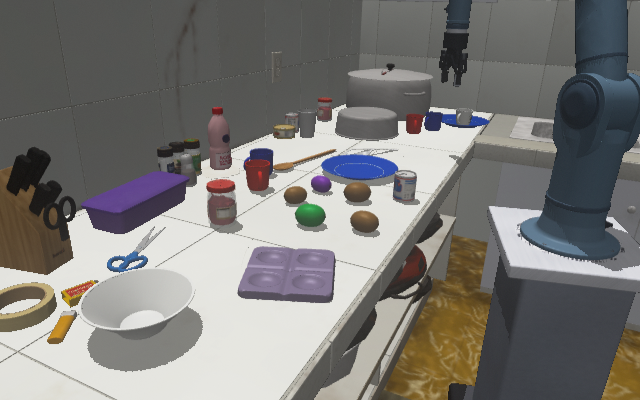

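```bash
cat > h.py <<'E'
import numpy as np,cv2
from station import status,vision
C={n:np.load(n+".npz") for n in("top","side")}
def w(n,uv,z):
    uv=np.atleast_2d(np.float64(uv)); d=np.c_[uv,np.ones(len(uv))]@np.linalg.inv(C[n]["mtx"]).T@C[n]["T"][:3,:3].T
    t=C[n]["T"][:3,3]; return (t+d*((z-t[2])/d[:,2])[:,None])[:,:2]
def blobs(n,img,lo,hi,amin=60):
    m=cv2.inRange(cv2.cvtColor(img,cv2.COLOR_BGR2HSV),lo,hi)
    k,l,s,c=cv2.connectedComponentsWithStats(m)
    return [(l==i,s[i],c[i]) for i in range(1,k) if s[i][4]>=amin]
def mom(n,mask,z):
    v,u=np.nonzero(mask); p=w(n,np.c_[u,v],z); c=p.mean(0); W,V=np.linalg.eigh(np.cov(p.T))
    return c, 4*np.sqrt(W[::-1]), np.degrees(np.arctan2(V[1,1],V[0,1]))%180
E
python3 - <<'E'
from h import *
for n in("top","side"):
    im=cv2.imread(f"pics/{n}0.png")
    for name,lo,hi,z in(("kiwi",(5,60,20),(20,255,140),.024),("green",(45,100,20),(80,255,255),.025),("blue",(110,150,40),(125,255,255),.02),("purp",(125,40,60),(150,255,255),.012)):
        for m,s,c in blobs(n,im,lo,hi):
            if n=="top" and not(180<c[0]<520 and 100<c[1]<300): continue
            if n=="side" and not(230<c[0]<420 and 140<c[1]<310): continue
            a,b,t=mom(n,m,z); print(n,name,s[:5],c.round(1),a.round(4),(b*1000).round(1),t.round(1))
    x0,y0,x1,y1=(170,90,520,300) if n=="top" else (190,140,430,310)
    f=800/(x1-x0); 
    cv2.imwrite(f"pics/{n}0c.png",cv2.resize(im[y0:y1,x0:x1],None,fx=f,fy=f,interpolation=cv2.INTER_CUBIC)[:600])
E
```

```text
top kiwi [431 125 112  58 749] [466.8 145.8] [ 0.7056 -0.3588] [351.3  40.3] 62.7
top kiwi [340 163  17  19 240] [348.  171.8] [ 0.6393 -0.0536] [54.7 38.1] 35.1
top kiwi [359 219  20  25 377] [368.8 231.1] [ 0.4863 -0.1049] [64.2 47.7] 15.7
top kiwi [291 235  18  23 333] [299.5 246. ] [0.4488 0.0705] [60.8 44.8] 164.2
top kiwi [238 281  17  24  84] [247.8 289.5] [0.34 0.2 ] [75.7 27.8] 32.0
top green [292 185  17  24 327] [300.  196.2] [0.5761 0.0703] [61.3 45.7] 179.9
top blue [ 416  179   92   91 6193] [461.8 224.2] [ 0.504  -0.3391] [230.5 230.2] 81.0
top purp [ 183  169   66   67 3706] [215.4 202.2] [0.5633 0.294 ] [187.1 184.5] 94.3
top purp [377 180  19  22 318] [386.2 190.7] [ 0.5914 -0.1523] [61.2 44.8] 151.7
side kiwi [293 150  42  14  74] [313.6 156.6] [ 0.6581 -0.3914] [232.6  14.8] 61.4
side kiwi [344 182  27  19 363] [357.2 191.1] [ 0.4864 -0.1156] [139.2  69.4] 94.4
side kiwi [284 187  23  16 263] [295.  194.6] [ 0.6384 -0.0503] [109.8  57.5] 96.3
side kiwi [351 212  27  20 397] [364.5 221.5] [0.4486 0.0712] [105.9  64.1] 100.9
side kiwi [405 245  18  19  94] [412.8 254.5] [0.3405 0.2035] [88.6 18.9] 75.7
side kiwi [388 259  38  29 141] [410.5 273.9] [0.3437 0.2786] [128.9  25.1] 59.7
side green [296 204  29  17 361] [309.5 211.7] [0.5794 0.0499] [94.8 67.2] 104.0
side blue [ 322  155   76   24 1301] [359.2 166.4] [ 0.5062 -0.3412] [234.7 231.5] 109.1
side purp [311 175  20  17 270] [320.6 183.2] [ 0.5968 -0.183 ] [140.5  56.7] 103.5
side purp [ 238  247   96   50 3868] [289.2 271.5] [0.5648 0.3   ] [186.8 186.5] 106.6
```

View pics/top0c.png

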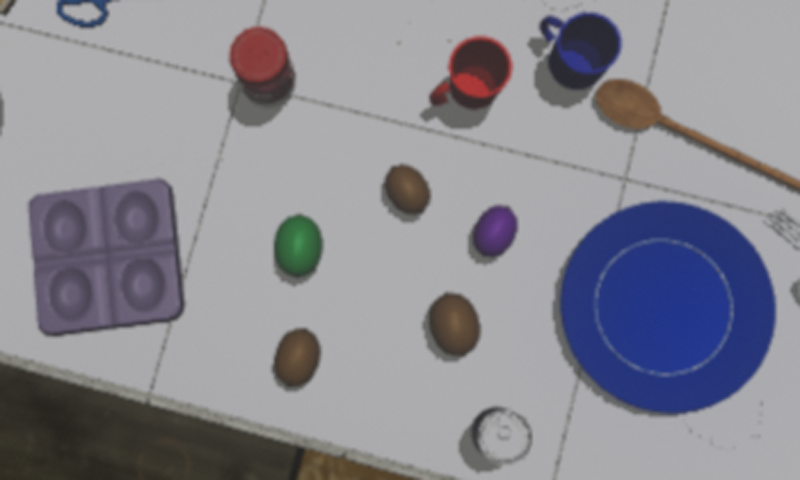

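View pics/side0c.png

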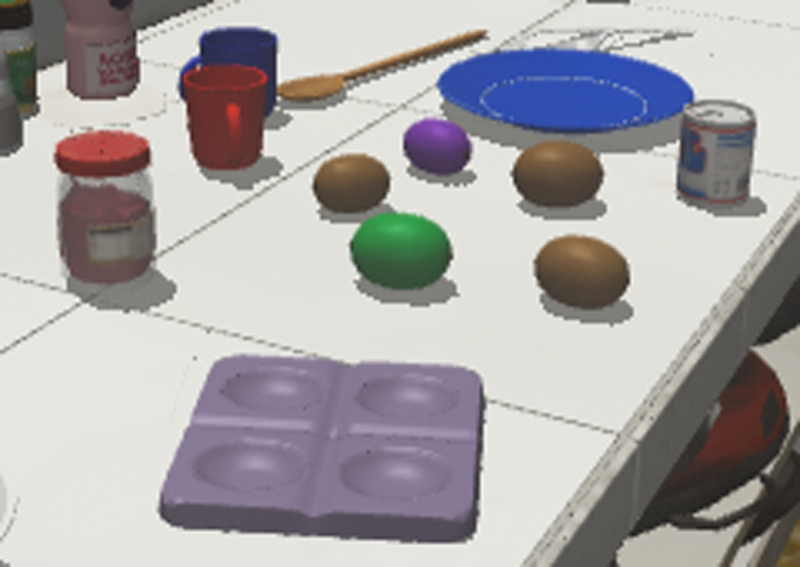

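```bash
cat >> h.py <<'E'
def go(x,y,yaw,z=None):
    s=status.sense(); p=s["ee_pos"]; a=np.radians(s["orientation"][2]); d=np.array([x,y])-p[:2]
    c=(yaw-s["orientation"][2]+90)%180-90; a2=np.radians(s["orientation"][2]+c)
    for b,l in((a,"now"),(a2,"after spin")): print(l,"x %.1f y %.1f"%(1e3*(d@[np.cos(b),np.sin(b)]),1e3*(d@[np.sin(b),-np.cos(b)])))
    print("spin %.3f"%-np.radians(c), "z %.1f"%(0 if z is None else 1e3*(p[2]-z)),"t",round(s["time_s"],2),"pos",(p*1e3).round(1),"ori",s["orientation"].round(2),"J7 %.0f"%s["joint_pos"][6],"open %.1f"%(85.4*s["width"]),"gf %.2f"%s["grip_force"],"F",s["force"].round(1))
E
python3 - <<'E'
from h import *
im=cv2.imread("pics/top0.png"); hsv=cv2.cvtColor(im,cv2.COLOR_BGR2HSV)
for nm,(u,v),h in(("k1",(348,172),.044),("k3",(369,231),.051),("k2",(300,246),.047)):
    for S in(40,60,75,90):
        m=np.zeros((400,640),np.uint8); m[v-18:v+18,u-18:u+18]=(hsv[v-18:v+18,u-18:u+18,1]>S)
        k,l,s,c=cv2.connectedComponentsWithStats(m); i=l[v,u]
        a,b,t=mom("top",l==i,h/2); print(nm,S,s[i][4],a.round(4),(b*1000).round(1),t.round(1))
m=[m for m,s,c in blobs("top",im,(125,40,40),(150,255,255),2000)][0]
v,u=np.nonzero(m); P=w("top",np.c_[u,v],.014); r=cv2.minAreaRect(np.float32(P*1000)); print("tray",r, P.mean(0))
f=lambda q:w("top",[(170+q[0]/2.2857,90+q[1]/2.2857)],.008)[0].round(4)
print([f(q) for q in((66,227),(138,216),(71,293),(143,285))])
print("jar",f((262,85)),"cup",f((475,90)),"tin",w("top",[(390,280)],.072),"plate",)
m=[m for m,s,c in blobs("top",im,(110,120,30),(125,255,255),3000)]
for q in m:
    v,u=np.nonzero(q); P=w("top",np.c_[u,v],.021); print(P.mean(0),cv2.minEnclosingCircle(np.float32(P)))
go(.486,-.106,15,.15)
E
```

```text
k1 40 277 [ 0.6389 -0.0535] [57.2 42.2] 33.9
k1 60 236 [ 0.6401 -0.0537] [54.7 37.6] 36.2
k1 75 196 [ 0.6413 -0.0547] [50.7 33.8] 37.5
k1 90 130 [ 0.6434 -0.0551] [42.2 27. ] 36.2
k3 40 420 [ 0.4854 -0.104 ] [67.2 50.6] 13.5
k3 60 375 [ 0.4862 -0.1048] [64.2 47.3] 15.2
k3 75 319 [ 0.4871 -0.1058] [60.8 42.6] 18.0
k3 90 208 [ 0.4887 -0.1069] [50.2 33.8] 14.7
k2 40 359 [0.4487 0.0707] [63.9 46. ] 163.8
k2 60 330 [0.4488 0.0707] [60.8 44.4] 164.3
k2 75 294 [0.4495 0.0708] [58.  41.6] 162.8
k2 90 217 [0.4501 0.0706] [51.1 34.9] 164.5
tray ((998.6050415039062, 110.20246887207031), (262.2897644042969, 129.21551513671875), 78.98713684082031) [0.999379   0.10872091]
[array([0.5982, 0.3406]), array([0.6107, 0.2567]), array([0.5215, 0.3317]), array([0.5304, 0.2485])]
jar [0.7657 0.1146] cup [ 0.7567 -0.134 ] tin [[ 0.36806898 -0.14924405]] plate
[ 0.50401935 -0.33851849] ((0.5052069425582886, -0.33805686235427856), 0.11605868488550186)
now x 407.9 y -364.3
after spin x 355.9 y -415.2
spin 0.133 z 80.0 t 0.1 pos [ 249.7 -599.2  230. ] ori [-1.7986e+02  1.0000e-02  2.2620e+01] J7 -3 open 85.4 gf 0.00 F [ 0.2  0.6 -0. ]
```

{"api": "jog_arm", "payload": {
  "steps": [
    {"spin":0.15,"hand":72},
    {"x":34.8,"y":-42.4,"z":8},
    {"x":34.8,"y":-42.4,"z":8},
    {"x":34.8,"y":-42.4,"z":8},
    {"x":34.8,"y":-42.4,"z":8},
    {"x":34.8,"y":-42.4,"z":8},
    {"x":34.8,"y":-42.4,"z":8},
    {"x":34.8,"y":-42.4,"z":8},
    {"x":34.8,"y":-42.4,"z":8},
    {"x":34.8,"y":-42.4,"z":8},
    {"x":34.8,"y":-42.4,"z":8},
    {}
  ],
  "newtons": 20
}}

```text
invalid input at $.steps[0]: expected keys hand, x, y, z, spin
```

Run:
```python
from h import *
go(.485,-.1035,14,.012)
im=cv2.imread("pics/top0.png")
m=[(m,s) for m,s,c in blobs("top",im,(125,40,40),(150,255,255),2000) if s[0]<230 and s[1]>150][0][0]
v,u=np.nonzero(m); P=w("top",np.c_[u,v],.010); print("tray",cv2.minAreaRect(np.float32(P*1000)), P.mean(0))
```

```text
now x 407.9 y -367.0
after spin x 348.3 y -424.0
spin 0.151 z 218.0 t 0.1 pos [ 249.7 -599.2  230. ] ori [-1.7986e+02  1.0000e-02  2.2620e+01] J7 -3 open 85.4 gf 0.00 F [ 0.2  0.6 -0. ]
tray ((564.3748168945312, 294.760498046875), (161.11679077148438, 163.8558349609375), 7.305091381072998) [0.56353525 0.29461324]
```

{"api": "jog_arm", "payload": {
  "steps": [
    {"hand":72,"x":0,"y":0,"z":0,"spin":0.15},
    {"hand":72,"x":34.8,"y":-42.4,"z":8,"spin":0},
    {"hand":72,"x":34.8,"y":-42.4,"z":8,"spin":0},
    {"hand":72,"x":34.8,"y":-42.4,"z":8,"spin":0},
    {"hand":72,"x":34.8,"y":-42.4,"z":8,"spin":0},
    {"hand":72,"x":34.8,"y":-42.4,"z":8,"spin":0},
    {"hand":72,"x":34.8,"y":-42.4,"z":8,"spin":0},
    {"hand":72,"x":34.8,"y":-42.4,"z":8,"spin":0},
    {"hand":72,"x":34.8,"y":-42.4,"z":8,"spin":0},
    {"hand":72,"x":34.8,"y":-42.4,"z":8,"spin":0},
    {"hand":72,"x":34.8,"y":-42.4,"z":8,"spin":0},
    {"hand":72,"x":0,"y":0,"z":0,"spin":0}
  ],
  "newtons": 20
}}

```text
time_s: 1.6
ee_pos: [0.486, -0.0981, 0.1506]
orientation: [-179.8, -0.0, 14.6]
force: [-0.0, -1.0, -0.1]
width: 0.844
grip_force: 0.0
```

Run:
```python
from h import *
go(.485,-.1035,14,.012)
```

```text
now x -2.3 y 5.0
after spin x -2.3 y 5.0
spin 0.011 z 138.6 t 1.6 pos [486.  -98.1 150.6] ori [-1.7983e+02 -2.0000e-02  1.4620e+01] J7 -72 open 72.1 gf 0.00 F [-0.  -1.  -0.1]
```

{"api": "jog_arm", "payload": {
  "steps": [
    {"hand":72,"x":0,"y":0,"z":40,"spin":0},
    {"hand":72,"x":0,"y":0,"z":40,"spin":0.01},
    {"hand":72,"x":0,"y":0,"z":0,"spin":0},
    {"hand":72,"x":0,"y":0,"z":0,"spin":0}
  ],
  "newtons": 20
}}

```text
time_s: 2.1
ee_pos: [0.4854, -0.105, 0.0722]
orientation: [180.0, -0.1, 13.4]
force: [0.9, -0.1, 0.1]
width: 0.842
grip_force: 0.0
```

Run:
```python
from h import *
go(.485,-.1035,14,.012)
cv2.imwrite("pics/top1.png",cv2.resize(vision.grab_frame("top")["frame"][130:310,270:510],None,fx=3.3,fy=3.3,interpolation=2))
```

```text
now x -0.1 y -1.6
after spin x -0.1 y -1.6
spin -0.010 z 60.2 t 2.1 pos [ 485.4 -105.    72.2] ori [ 1.7996e+02 -6.0000e-02  1.3410e+01] J7 -76 open 71.9 gf 0.00 F [ 0.9 -0.1  0.1]
```

{"api": "jog_arm", "payload": {
  "steps": [
    {"hand":72,"x":0,"y":-1,"z":30,"spin":0},
    {"hand":72,"x":0,"y":0,"z":30,"spin":0},
    {"hand":72,"x":0,"y":0,"z":0,"spin":0},
    {"hand":56,"x":0,"y":0,"z":0,"spin":0},
    {"hand":54,"x":0,"y":0,"z":0,"spin":0},
    {"hand":54,"x":0,"y":0,"z":0,"spin":0},
    {"hand":54,"x":0,"y":0,"z":0,"spin":0}
  ],
  "newtons": 20
}}

```text
time_s: 3.02
ee_pos: [0.4851, -0.1034, 0.0118]
orientation: [180.0, -0.1, 13.5]
force: [0.9, 0.1, -0.3]
width: 0.636
grip_force: 0.1
```

Run:
```python
from h import *
go(.485,-.1035,14,.012)
```

```text
now x -0.1 y 0.0
after spin x -0.1 y 0.0
spin -0.009 z -0.2 t 3.02 pos [ 485.1 -103.4   11.8] ori [ 1.7997e+02 -6.0000e-02  1.3460e+01] J7 -78 open 54.3 gf 0.11 F [ 0.9  0.1 -0.3]
```

{"api": "jog_arm", "payload": {
  "steps": [
    {"hand":52,"x":0,"y":0,"z":0,"spin":0},
    {"hand":52,"x":0,"y":0,"z":0,"spin":0}
  ],
  "newtons": 20
}}

```text
time_s: 3.28
ee_pos: [0.4854, -0.1034, 0.0118]
orientation: [180.0, -0.1, 13.5]
force: [0.2, 0.5, 5.0]
width: 0.607
grip_force: 4.1
```

{"api": "jog_arm", "payload": {
  "steps": [
    {"hand":50.5,"x":0,"y":0,"z":0,"spin":0},
    {"hand":50.5,"x":0,"y":0,"z":0,"spin":0},
    {"hand":50.5,"x":0,"y":0,"z":0,"spin":0}
  ],
  "newtons": 20
}}

```text
time_s: 3.65
ee_pos: [0.4857, -0.1035, 0.012]
orientation: [180.0, -0.1, 13.5]
force: [-0.3, 1.1, 4.6]
width: 0.59
grip_force: 4.0
```

{"api": "jog_arm", "payload": {
  "steps": [
    {"hand":49.8,"x":0,"y":0,"z":0,"spin":0},
    {"hand":49.8,"x":0,"y":0,"z":0,"spin":0},
    {"hand":49.8,"x":0,"y":0,"z":0,"spin":0}
  ],
  "newtons": 20
}}

```text
time_s: 4.03
ee_pos: [0.4857, -0.1034, 0.0121]
orientation: [180.0, -0.1, 13.5]
force: [-0.2, 1.1, 6.6]
width: 0.585
grip_force: 8.1
```

View pics/top1.png

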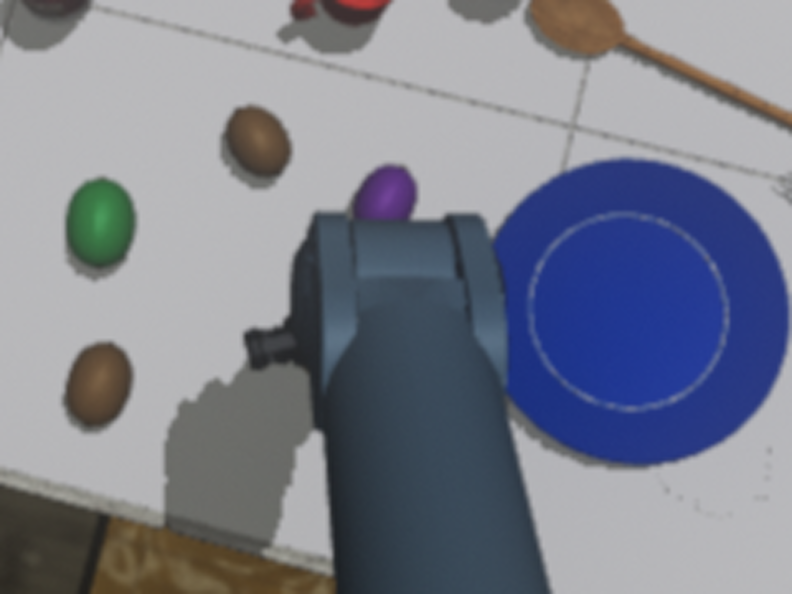

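{"api": "jog_arm", "payload": {
  "steps": [
    {"hand":49.3,"x":0,"y":0,"z":0,"spin":0},
    {"hand":49.3,"x":0,"y":0,"z":0,"spin":0},
    {"hand":49.3,"x":0,"y":0,"z":0,"spin":0},
    {"hand":49.3,"x":0,"y":0,"z":0,"spin":0}
  ],
  "newtons": 20
}}

```text
time_s: 4.53
ee_pos: [0.4857, -0.1032, 0.0122]
orientation: [180.0, -0.1, 13.5]
force: [-0.3, 0.8, 7.3]
width: 0.581
grip_force: 8.9
```

Run:
```python
from h import *
go(.485,-.1035,14,.05)
```

```text
now x -0.7 y 0.2
after spin x -0.7 y 0.2
spin -0.009 z -37.8 t 4.53 pos [ 485.7 -103.2   12.2] ori [ 1.7997e+02 -9.0000e-02  1.3470e+01] J7 -78 open 49.6 gf 8.85 F [-0.3  0.8  7.3]
```

{"api": "jog_arm", "payload": {
  "steps": [
    {"hand":52.5,"x":0,"y":0,"z":0,"spin":0},
    {"hand":52.5,"x":0,"y":0,"z":0,"spin":0},
    {"hand":52.5,"x":0,"y":0,"z":0,"spin":0},
    {"hand":52.5,"x":0,"y":0,"z":0,"spin":0}
  ],
  "newtons": 20
}}

```text
time_s: 5.03
ee_pos: [0.4848, -0.1034, 0.0113]
orientation: [180.0, -0.0, 13.4]
force: [1.9, 0.4, 3.2]
width: 0.612
grip_force: 1.6
```

Run:
```python
from h import *
go(.485,-.1035,14,.05)
```

```text
now x 0.1 y 0.1
after spin x 0.1 y 0.1
spin -0.010 z -38.7 t 5.03 pos [ 484.8 -103.4   11.3] ori [ 1.7999e+02 -2.0000e-02  1.3450e+01] J7 -78 open 52.2 gf 1.62 F [1.9 0.4 3.2]
```

{"api": "jog_arm", "payload": {
  "steps": [
    {"hand":49.8,"x":0,"y":0,"z":0,"spin":0},
    {"hand":49.8,"x":0,"y":0,"z":0,"spin":0},
    {"hand":49.8,"x":0,"y":0,"z":-20,"spin":0},
    {"hand":49.8,"x":0,"y":0,"z":-30,"spin":0.117},
    {"hand":49.8,"x":0,"y":0,"z":-30,"spin":0.117},
    {"hand":49.8,"x":0,"y":0,"z":0,"spin":0}
  ],
  "newtons": 20
}}

```text
time_s: 5.78
ee_pos: [0.4856, -0.1037, 0.0927]
orientation: [179.9, -0.2, 0.1]
force: [0.1, -1.0, -1.9]
width: 0.583
grip_force: 6.3
```

Run:
```python
from h import *
go(.5525,-.3385,0,.03)
```

```text
now x 66.7 y 234.9
after spin x 66.9 y 234.8
spin 0.001 z 62.7 t 5.78 pos [ 485.6 -103.7   92.7] ori [ 1.7994e+02 -1.6000e-01  6.0000e-02] J7 -87 open 49.8 gf 6.32 F [ 0.1 -1.  -1.9]
```

{"api": "jog_arm", "payload": {
  "steps": [
    {"hand":49.8,"x":7,"y":25,"z":0,"spin":0},
    {"hand":49.8,"x":12,"y":42,"z":0,"spin":0},
    {"hand":49.8,"x":13,"y":45,"z":0,"spin":0},
    {"hand":49.8,"x":13,"y":45,"z":5,"spin":0},
    {"hand":49.8,"x":13,"y":45,"z":10,"spin":0},
    {"hand":49.8,"x":8.9,"y":32.9,"z":25,"spin":0},
    {"hand":49.8,"x":0,"y":0,"z":20,"spin":0},
    {"hand":49.8,"x":0,"y":0,"z":0,"spin":0},
    {"hand":49.8,"x":0,"y":0,"z":0,"spin":0}
  ],
  "newtons": 20
}}

```text
time_s: 6.9
ee_pos: [0.5517, -0.3357, 0.0307]
orientation: [-179.9, 0.1, 0.2]
force: [0.1, -0.6, -1.1]
width: 0.586
grip_force: 6.3
```

Run:
```python
from h import *
go(.5525,-.3385,0,.022)
f=vision.grab_frame("side")["frame"][110:220,270:430]
cv2.imwrite("pics/side1.png",cv2.resize(f,None,fx=5,fy=5,interpolation=2))
```

```text
now x 0.8 y 2.8
after spin x 0.8 y 2.8
spin 0.004 z 8.7 t 6.9 pos [ 551.7 -335.7   30.7] ori [-1.7989e+02  6.0000e-02  2.1000e-01] J7 -67 open 50.0 gf 6.34 F [ 0.1 -0.6 -1.1]
```

View pics/side1.png

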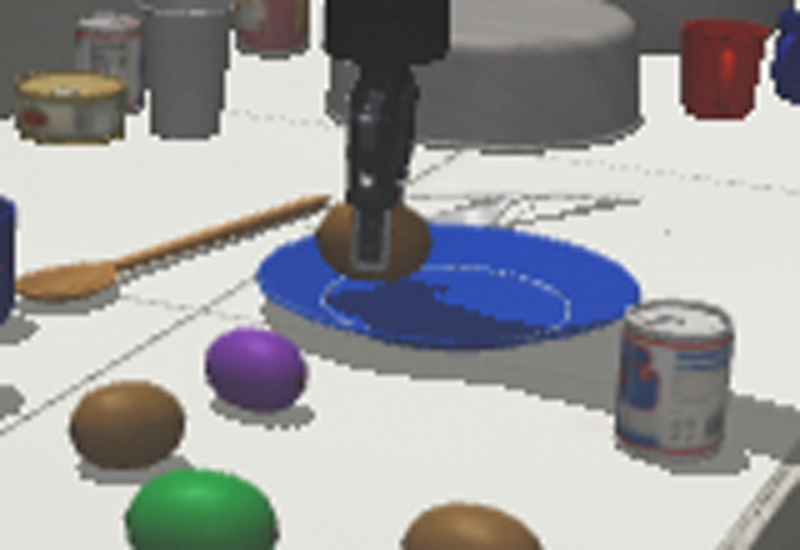

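{"api": "jog_arm", "payload": {
  "steps": [
    {"hand":49.8,"x":0,"y":0,"z":3,"spin":0},
    {"hand":49.8,"x":0,"y":0,"z":3,"spin":0},
    {"hand":49.8,"x":0,"y":0,"z":0,"spin":0},
    {"hand":49.8,"x":0,"y":0,"z":0,"spin":0}
  ]
}}

```text
time_s: 7.45
ee_pos: [0.5518, -0.3382, 0.0254]
orientation: [180.0, -0.0, 0.0]
force: [0.1, -0.3, -0.9]
width: 0.583
grip_force: 6.3
```

{"api": "jog_arm", "payload": {
  "steps": [
    {"hand":49.8,"x":0,"y":0,"z":2,"spin":0},
    {"hand":49.8,"x":0,"y":0,"z":0,"spin":0},
    {"hand":49.8,"x":0,"y":0,"z":0,"spin":0}
  ]
}}

```text
time_s: 7.82
ee_pos: [0.5517, -0.3381, 0.0232]
orientation: [-180.0, 0.0, 0.0]
force: [0.3, -0.1, -0.9]
width: 0.581
grip_force: 6.3
```

{"api": "jog_arm", "payload": {
  "steps": [
    {"hand":49.8,"x":0,"y":0,"z":2,"spin":0},
    {"hand":49.8,"x":0,"y":0,"z":0,"spin":0},
    {"hand":49.8,"x":0,"y":0,"z":0,"spin":0}
  ]
}}

```text
time_s: 8.2
ee_pos: [0.5517, -0.3382, 0.0212]
orientation: [-180.0, 0.0, 0.0]
force: [0.3, 0.3, -0.8]
width: 0.585
grip_force: 6.3
```

{"api": "jog_arm", "payload": {
  "steps": [
    {"hand":49.8,"x":0,"y":0,"z":1.5,"spin":0},
    {"hand":49.8,"x":0,"y":0,"z":0,"spin":0},
    {"hand":49.8,"x":0,"y":0,"z":0,"spin":0}
  ]
}}

```text
time_s: 8.57
ee_pos: [0.5517, -0.3381, 0.0197]
orientation: [-180.0, 0.0, 0.0]
force: [-0.3, 0.1, -0.5]
width: 0.585
grip_force: 6.3
```

{"api": "jog_arm", "payload": {
  "steps": [
    {"hand":49.8,"x":0,"y":0,"z":1.5,"spin":0},
    {"hand":49.8,"x":0,"y":0,"z":0,"spin":0},
    {"hand":49.8,"x":0,"y":0,"z":0,"spin":0}
  ]
}}

```text
time_s: 8.95
ee_pos: [0.5517, -0.3381, 0.0182]
orientation: [-180.0, 0.0, 0.0]
force: [0.9, -0.6, -1.3]
width: 0.585
grip_force: 6.3
```

{"api": "jog_arm", "payload": {
  "steps": [
    {"hand":49.8,"x":0,"y":0,"z":1.5,"spin":0},
    {"hand":49.8,"x":0,"y":0,"z":0,"spin":0},
    {"hand":49.8,"x":0,"y":0,"z":0,"spin":0}
  ]
}}

```text
time_s: 9.32
ee_pos: [0.552, -0.3382, 0.017]
orientation: [180.0, -0.0, 0.1]
force: [0.1, -0.6, 0.6]
width: 0.585
grip_force: 6.4
```

{"api": "jog_arm", "payload": {
  "steps": [
    {"hand":54,"x":0,"y":0,"z":0,"spin":0},
    {"hand":58,"x":0,"y":0,"z":0,"spin":0},
    {"hand":64,"x":0,"y":0,"z":-3,"spin":0},
    {"hand":64,"x":0,"y":0,"z":-15,"spin":0},
    {"hand":64,"x":0,"y":0,"z":-40,"spin":0},
    {"hand":64,"x":0,"y":0,"z":-40,"spin":-0.148},
    {"hand":64,"x":0,"y":0,"z":-10,"spin":-0.148},
    {"hand":64,"x":0,"y":0,"z":0,"spin":-0.148},
    {"hand":64,"x":0,"y":0,"z":0,"spin":-0.148}
  ],
  "newtons": 20
}}

```text
time_s: 10.45
ee_pos: [0.5522, -0.3386, 0.1267]
orientation: [179.9, -0.0, 34.2]
force: [0.2, -0.3, -0.5]
width: 0.753
grip_force: 0.0
```

Run:
```python
from h import *
go(.6385,-.0532,34,.07)
```

```text
now x 231.9 y -187.4
after spin x 231.1 y -188.4
spin 0.004 z 56.7 t 10.45 pos [ 552.2 -338.6  126.7] ori [ 1.7987e+02 -4.0000e-02  3.4240e+01] J7 -34 open 64.3 gf 0.00 F [ 0.2 -0.3 -0.5]
```

{"api": "jog_arm", "payload": {
  "steps": [
    {"hand":64,"x":38.5,"y":-31.3,"z":0,"spin":0},
    {"hand":64,"x":38.5,"y":-31.3,"z":0,"spin":0},
    {"hand":64,"x":38.5,"y":-31.3,"z":0,"spin":0},
    {"hand":64,"x":38.5,"y":-31.3,"z":0,"spin":0},
    {"hand":64,"x":38.5,"y":-31.3,"z":0,"spin":0},
    {"hand":64,"x":38.5,"y":-31.3,"z":30,"spin":0},
    {"hand":64,"x":0,"y":0,"z":26,"spin":0},
    {"hand":64,"x":0,"y":0,"z":0,"spin":0},
    {"hand":64,"x":0,"y":0,"z":0,"spin":0}
  ],
  "newtons": 20
}}

```text
time_s: 11.58
ee_pos: [0.6392, -0.0551, 0.0702]
orientation: [179.9, -0.0, 33.8]
force: [-0.2, -0.5, -0.2]
width: 0.752
grip_force: 0.0
```

Run:
```python
from h import *
go(.6385,-.0532,34,.010)
f=vision.grab_frame("side")["frame"]; cv2.imwrite("pics/side2.png",cv2.resize(f[110:220,270:430],None,fx=5,fy=5,interpolation=2))
im=vision.grab_frame("top")["frame"]; hsv=cv2.cvtColor(im,cv2.COLOR_BGR2HSV); m=((hsv[...,0]<30)&(hsv[...,1]>60)); m[:150]=0;m[270:]=0;m[:,:415]=0;m[:,510:]=0
print(m.sum(), mom("top",m,.03))
```

```text
now x 0.5 y -2.0
after spin x 0.5 y -2.0
spin -0.003 z 60.2 t 11.57 pos [639.2 -55.1  70.2] ori [ 1.7988e+02 -5.0000e-02  3.3840e+01] J7 -65 open 64.2 gf 0.00 F [-0.2 -0.5 -0.2]
474 (array([ 0.58607965, -0.36338926]), array([0.25000097, 0.0711326 ]), np.float64(146.71921336164428))
```

View pics/side2.png

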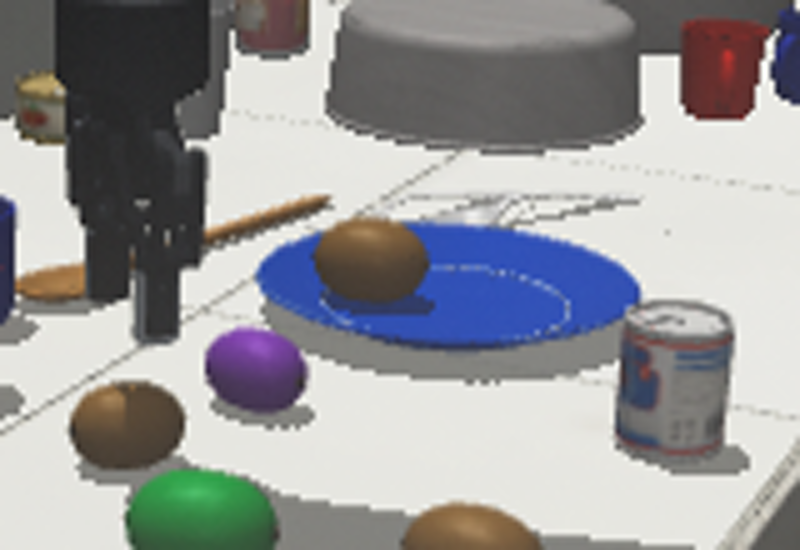

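{"api": "jog_arm", "payload": {
  "steps": [
    {"hand":64,"x":0,"y":-1.5,"z":30,"spin":0},
    {"hand":64,"x":0,"y":0,"z":30,"spin":0},
    {"hand":64,"x":0,"y":0,"z":0,"spin":0},
    {"hand":52,"x":0,"y":0,"z":0,"spin":0},
    {"hand":48,"x":0,"y":0,"z":0,"spin":0},
    {"hand":48,"x":0,"y":0,"z":0,"spin":0},
    {"hand":48,"x":0,"y":0,"z":0,"spin":0}
  ],
  "newtons": 20
}}

```text
time_s: 12.55
ee_pos: [0.638, -0.052, 0.0095]
orientation: [180.0, -0.1, 34.0]
force: [-0.5, -0.4, 0.2]
width: 0.562
grip_force: 0.0
```

{"api": "jog_arm", "payload": {
  "steps": [
    {"hand":46,"x":0,"y":0,"z":0,"spin":0},
    {"hand":46,"x":0,"y":0,"z":0,"spin":0},
    {"hand":46,"x":0,"y":0,"z":0,"spin":0}
  ],
  "newtons": 20
}}

```text
time_s: 12.92
ee_pos: [0.6376, -0.0521, 0.0088]
orientation: [180.0, -0.0, 34.0]
force: [0.5, 0.1, 0.4]
width: 0.536
grip_force: 0.1
```

{"api": "jog_arm", "payload": {
  "steps": [
    {"hand":44,"x":0,"y":0,"z":0,"spin":0},
    {"hand":44,"x":0,"y":0,"z":0,"spin":0},
    {"hand":44,"x":0,"y":0,"z":0,"spin":0}
  ],
  "newtons": 20
}}

```text
time_s: 13.3
ee_pos: [0.6376, -0.0521, 0.0088]
orientation: [-180.0, -0.0, 34.0]
force: [-0.0, -0.4, 1.3]
width: 0.52
grip_force: 1.0
```

{"api": "jog_arm", "payload": {
  "steps": [
    {"hand":42.2,"x":0,"y":0,"z":0,"spin":0},
    {"hand":42.2,"x":0,"y":0,"z":0,"spin":0},
    {"hand":42.2,"x":0,"y":0,"z":0,"spin":0}
  ],
  "newtons": 20
}}

```text
time_s: 13.68
ee_pos: [0.6374, -0.0515, 0.009]
orientation: [-180.0, -0.0, 34.0]
force: [-1.5, 1.4, 3.5]
width: 0.494
grip_force: 4.3
```

{"api": "jog_arm", "payload": {
  "steps": [
    {"hand":40.8,"x":0,"y":0,"z":0,"spin":0},
    {"hand":40.8,"x":0,"y":0,"z":0,"spin":0},
    {"hand":40.8,"x":0,"y":0,"z":0,"spin":0}
  ],
  "newtons": 20
}}

```text
time_s: 14.05
ee_pos: [0.6373, -0.0511, 0.0092]
orientation: [-179.9, 0.0, 34.0]
force: [-2.8, 1.9, 5.2]
width: 0.474
grip_force: 7.1
```

{"api": "jog_arm", "payload": {
  "steps": [
    {"hand":40.8,"x":0,"y":0,"z":-15,"spin":0},
    {"hand":40.8,"x":0,"y":0,"z":-35,"spin":-0.151},
    {"hand":40.8,"x":0,"y":0,"z":-40,"spin":-0.151},
    {"hand":40.8,"x":0,"y":0,"z":0,"spin":-0.151},
    {"hand":40.8,"x":0,"y":0,"z":0,"spin":0},
    {"hand":40.8,"x":0,"y":0,"z":0,"spin":0}
  ],
  "newtons": 20
}}

```text
time_s: 14.8
ee_pos: [0.6368, -0.0528, 0.098]
orientation: [-179.9, 0.1, 59.8]
force: [0.9, 0.1, -0.9]
width: 0.476
grip_force: 5.6
```

Run:
```python
from h import *
go(.4805,-.380,60,.022)
```

```text
now x -361.4 y 29.8
after spin x -361.5 y 28.3
spin -0.004 z 76.0 t 14.8 pos [636.8 -52.8  98. ] ori [-1.7994e+02  6.0000e-02  5.9760e+01] J7 -41 open 40.6 gf 5.62 F [ 0.9  0.1 -0.9]
```

{"api": "jog_arm", "payload": {
  "steps": [
    {"hand":40.8,"x":-25,"y":2,"z":0,"spin":0},
    {"hand":40.8,"x":-45,"y":3.6,"z":0,"spin":0},
    {"hand":40.8,"x":-50,"y":4,"z":0,"spin":0},
    {"hand":40.8,"x":-50,"y":4,"z":0,"spin":0},
    {"hand":40.8,"x":-50,"y":4,"z":0,"spin":0},
    {"hand":40.8,"x":-50,"y":4,"z":0,"spin":0},
    {"hand":40.8,"x":-50,"y":4,"z":0,"spin":0},
    {"hand":40.8,"x":-41.5,"y":3.4,"z":20,"spin":0},
    {"hand":40.8,"x":0,"y":0,"z":30,"spin":0},
    {"hand":40.8,"x":0,"y":0,"z":26,"spin":0},
    {"hand":40.8,"x":0,"y":0,"z":0,"spin":0},
    {"hand":40.8,"x":0,"y":0,"z":0,"spin":0}
  ],
  "newtons": 20
}}

```text
time_s: 16.3
ee_pos: [0.482, -0.3794, 0.0232]
orientation: [180.0, 0.0, 59.9]
force: [0.5, -0.7, -0.3]
width: 0.482
grip_force: 5.6
```

Run:
```python
from h import *
go(.4805,-.380,60,.017)
```

```text
now x -1.2 y -1.0
after spin x -1.2 y -1.0
spin -0.001 z 6.2 t 16.3 pos [ 482.  -379.4   23.2] ori [179.97   0.    59.92] J7 -7 open 41.1 gf 5.62 F [ 0.5 -0.7 -0.3]
```

Lower 6 mm, then probe in small steps.

{"api": "jog_arm", "payload": {
  "steps": [
    {"hand":40.8,"x":0,"y":0,"z":3,"spin":0},
    {"hand":40.8,"x":0,"y":0,"z":3,"spin":0},
    {"hand":40.8,"x":0,"y":0,"z":0,"spin":0},
    {"hand":40.8,"x":0,"y":0,"z":0,"spin":0}
  ]
}}

```text
time_s: 16.8
ee_pos: [0.4815, -0.3795, 0.017]
orientation: [180.0, 0.0, 59.9]
force: [-0.1, 1.1, -1.3]
width: 0.48
grip_force: 5.6
```

{"api": "jog_arm", "payload": {
  "steps": [
    {"hand":40.8,"x":0,"y":0,"z":1.5,"spin":0},
    {"hand":40.8,"x":0,"y":0,"z":0,"spin":0},
    {"hand":40.8,"x":0,"y":0,"z":0,"spin":0}
  ]
}}

```text
time_s: 17.18
ee_pos: [0.4815, -0.3794, 0.0152]
orientation: [-180.0, -0.0, 59.9]
force: [-0.4, 0.5, -1.3]
width: 0.479
grip_force: 5.6
```

{"api": "jog_arm", "payload": {
  "steps": [
    {"hand":40.8,"x":0,"y":0,"z":1.2,"spin":0},
    {"hand":40.8,"x":0,"y":0,"z":0,"spin":0},
    {"hand":40.8,"x":0,"y":0,"z":0,"spin":0}
  ]
}}

```text
time_s: 17.55
ee_pos: [0.4817, -0.3795, 0.0143]
orientation: [180.0, -0.0, 59.9]
force: [-0.1, 1.1, -0.1]
width: 0.479
grip_force: 5.8
```

{"api": "jog_arm", "payload": {
  "steps": [
    {"hand":44,"x":0,"y":0,"z":0.3,"spin":0},
    {"hand":49,"x":0,"y":0,"z":0,"spin":0},
    {"hand":57,"x":0,"y":0,"z":-3,"spin":0},
    {"hand":64,"x":0,"y":0,"z":-15,"spin":0},
    {"hand":66,"x":0,"y":0,"z":-40,"spin":0},
    {"hand":66,"x":0,"y":0,"z":-40,"spin":0.166},
    {"hand":66,"x":0,"y":0,"z":-10,"spin":0.166},
    {"hand":66,"x":0,"y":0,"z":0,"spin":0.166},
    {"hand":66,"x":0,"y":0,"z":0,"spin":0.166},
    {"hand":66,"x":0,"y":0,"z":0,"spin":0.166},
    {"hand":66,"x":0,"y":0,"z":0,"spin":0.166},
    {"hand":66,"x":0,"y":0,"z":0,"spin":0.166}
  ],
  "newtons": 20
}}

```text
time_s: 19.05
ee_pos: [0.482, -0.3795, 0.1231]
orientation: [180.0, -0.1, -7.0]
force: [0.5, 0.0, -0.0]
width: 0.773
grip_force: 0.0
```

Run:
```python
from h import *
go(.4487,.0707,164,.07)
```

```text
now x -87.5 y -442.8
after spin x -156.0 y -423.6
spin 0.158 z 53.1 t 19.05 pos [ 482.  -379.5  123.1] ori [ 1.7998e+02 -9.0000e-02 -6.9500e+00] J7 -66 open 66.0 gf 0.00 F [ 0.5  0.  -0. ]
```

{"api": "jog_arm", "payload": {
  "steps": [
    {"hand":66,"x":0,"y":0,"z":0,"spin":0.158},
    {"hand":66,"x":-17.3,"y":-47.1,"z":0,"spin":0},
    {"hand":66,"x":-17.3,"y":-47.1,"z":0,"spin":0},
    {"hand":66,"x":-17.3,"y":-47.1,"z":0,"spin":0},
    {"hand":66,"x":-17.3,"y":-47.1,"z":0,"spin":0},
    {"hand":66,"x":-17.3,"y":-47.1,"z":0,"spin":0},
    {"hand":66,"x":-17.3,"y":-47.1,"z":0,"spin":0},
    {"hand":66,"x":-17.3,"y":-47.1,"z":0,"spin":0},
    {"hand":66,"x":-17.3,"y":-47.1,"z":15,"spin":0},
    {"hand":66,"x":-17.3,"y":-47.1,"z":38,"spin":0},
    {"hand":66,"x":0,"y":0,"z":0,"spin":0},
    {"hand":66,"x":0,"y":0,"z":0,"spin":0}
  ],
  "newtons": 20
}}

```text
time_s: 20.55
ee_pos: [0.4469, 0.0703, 0.0698]
orientation: [180.0, -0.1, -15.7]
force: [0.7, -0.7, -0.3]
width: 0.777
grip_force: 0.0
```

Run:
```python
from h import *
go(.4487,.0707,164,.011)
f=vision.grab_frame("side")["frame"]; cv2.imwrite("pics/side3.png",cv2.resize(f[110:260,270:430],None,fx=4,fy=4,interpolation=2))
```

```text
now x 1.7 y -0.9
after spin x 1.7 y -0.9
spin 0.006 z 58.8 t 20.55 pos [446.9  70.3  69.8] ori [ 1.800e+02 -6.000e-02 -1.567e+01] J7 -127 open 66.3 gf 0.00 F [ 0.7 -0.7 -0.3]
```

View pics/side3.png

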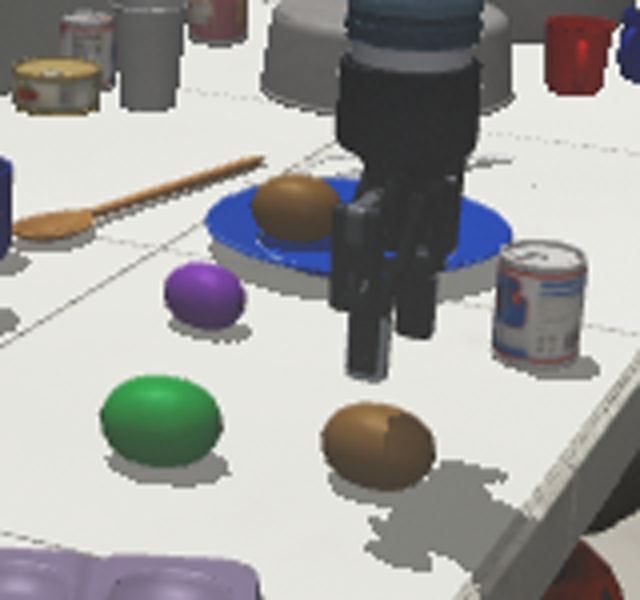

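{"api": "jog_arm", "payload": {
  "steps": [
    {"hand":66,"x":1.5,"y":-0.5,"z":30,"spin":0},
    {"hand":66,"x":0,"y":0,"z":29,"spin":0},
    {"hand":66,"x":0,"y":0,"z":0,"spin":0},
    {"hand":56,"x":0,"y":0,"z":0,"spin":0},
    {"hand":51,"x":0,"y":0,"z":0,"spin":0},
    {"hand":51,"x":0,"y":0,"z":0,"spin":0},
    {"hand":51,"x":0,"y":0,"z":0,"spin":0}
  ],
  "newtons": 20
}}

```text
time_s: 21.48
ee_pos: [0.4485, 0.0706, 0.0106]
orientation: [-180.0, -0.1, -15.7]
force: [0.2, 1.3, 0.4]
width: 0.595
grip_force: 0.2
```

{"api": "jog_arm", "payload": {
  "steps": [
    {"hand":49,"x":0,"y":0,"z":0,"spin":0},
    {"hand":49,"x":0,"y":0,"z":0,"spin":0},
    {"hand":49,"x":0,"y":0,"z":0,"spin":0}
  ],
  "newtons": 20
}}

```text
time_s: 21.85
ee_pos: [0.448, 0.0707, 0.0101]
orientation: [-180.0, -0.0, -15.7]
force: [-0.1, 0.7, 0.2]
width: 0.569
grip_force: 0.4
```

{"api": "jog_arm", "payload": {
  "steps": [
    {"hand":47,"x":0,"y":0,"z":0,"spin":0},
    {"hand":47,"x":0,"y":0,"z":0,"spin":0},
    {"hand":47,"x":0,"y":0,"z":0,"spin":0}
  ],
  "newtons": 20
}}

```text
time_s: 22.22
ee_pos: [0.4482, 0.0703, 0.0102]
orientation: [180.0, -0.0, -15.7]
force: [0.4, -0.4, 3.5]
width: 0.549
grip_force: 3.5
```

{"api": "jog_arm", "payload": {
  "steps": [
    {"hand":45.4,"x":0,"y":0,"z":0,"spin":0},
    {"hand":45.4,"x":0,"y":0,"z":0,"spin":0},
    {"hand":45.4,"x":0,"y":0,"z":0,"spin":0}
  ],
  "newtons": 20
}}

```text
time_s: 22.6
ee_pos: [0.4483, 0.0702, 0.0104]
orientation: [180.0, -0.0, -15.7]
force: [0.6, -0.2, 4.7]
width: 0.533
grip_force: 7.1
```

{"api": "jog_arm", "payload": {
  "steps": [
    {"hand":44.6,"x":0,"y":0,"z":0,"spin":0},
    {"hand":44.6,"x":0,"y":0,"z":0,"spin":0},
    {"hand":44.6,"x":0,"y":0,"z":0,"spin":0}
  ],
  "newtons": 20
}}

```text
time_s: 22.98
ee_pos: [0.4485, 0.0703, 0.0105]
orientation: [180.0, -0.1, -15.7]
force: [0.2, -0.8, 5.1]
width: 0.529
grip_force: 8.2
```

{"api": "jog_arm", "payload": {
  "steps": [
    {"hand":44.0,"x":0,"y":0,"z":0,"spin":0},
    {"hand":44.0,"x":0,"y":0,"z":0,"spin":0},
    {"hand":44.0,"x":0,"y":0,"z":0,"spin":0}
  ],
  "newtons": 20
}}

```text
time_s: 23.35
ee_pos: [0.4486, 0.0705, 0.0106]
orientation: [-180.0, -0.1, -15.7]
force: [0.2, 0.4, 5.5]
width: 0.519
grip_force: 9.0
```

Run:
```python
from h import *
go(.4805,-.2969,-60,.1)
```

```text
now x 130.2 y 345.0
after spin x 334.1 y 156.1
spin 0.773 z -89.4 t 23.35 pos [448.6  70.5  10.6] ori [-1.7998e+02 -6.0000e-02 -1.5720e+01] J7 -131 open 44.3 gf 9.02 F [0.2 0.4 5.5]
```

{"api": "jog_arm", "payload": {
  "steps": [
    {"hand":44.8,"x":0,"y":0,"z":0,"spin":0},
    {"hand":44.8,"x":0,"y":0,"z":-15,"spin":0},
    {"hand":44.8,"x":0,"y":0,"z":-35,"spin":0},
    {"hand":44.8,"x":0,"y":0,"z":-40,"spin":0},
    {"hand":44.8,"x":9,"y":24,"z":-10,"spin":0},
    {"hand":44.8,"x":17,"y":45,"z":0,"spin":0},
    {"hand":44.8,"x":18,"y":48,"z":0,"spin":0},
    {"hand":44.8,"x":18,"y":48,"z":0,"spin":0},
    {"hand":44.8,"x":18,"y":48,"z":0,"spin":0},
    {"hand":44.8,"x":18,"y":48,"z":0,"spin":0},
    {"hand":44.8,"x":18,"y":47,"z":0,"spin":0},
    {"hand":44.8,"x":14,"y":37,"z":0,"spin":0}
  ],
  "newtons": 20
}}

```text
time_s: 24.85
ee_pos: [0.4783, -0.2988, 0.1099]
orientation: [-180.0, 0.1, -15.8]
force: [0.1, 0.6, -1.0]
width: 0.527
grip_force: 6.5
```

{"api": "jog_arm", "payload": {
  "steps": [
    {"hand":44.8,"x":0,"y":0,"z":0,"spin":0.155},
    {"hand":44.8,"x":0,"y":0,"z":0,"spin":0.155},
    {"hand":44.8,"x":0,"y":0,"z":0,"spin":0.155},
    {"hand":44.8,"x":0,"y":0,"z":0,"spin":0.155},
    {"hand":44.8,"x":0,"y":0,"z":0,"spin":0.153},
    {"hand":44.8,"x":0,"y":0,"z":0,"spin":0},
    {"hand":44.8,"x":0,"y":0,"z":0,"spin":0}
  ]
}}

```text
time_s: 25.72
ee_pos: [0.4792, -0.2964, 0.1099]
orientation: [180.0, 0.1, -59.9]
force: [-0.3, -0.0, -0.8]
width: 0.525
grip_force: 6.5
```

Run:
```python
from h import *
go(.4805,-.2969,-60,.024)
f=vision.grab_frame("side")["frame"]; cv2.imwrite("pics/side4.png",cv2.resize(f[90:240,270:430],None,fx=4,fy=4,interpolation=2))
```

```text
now x 1.1 y -0.9
after spin x 1.1 y -0.9
spin 0.002 z 85.9 t 25.73 pos [ 479.2 -296.4  109.9] ori [ 1.7998e+02  6.0000e-02 -5.9860e+01] J7 -123 open 44.8 gf 6.46 F [-0.3 -0.  -0.8]
```

View pics/side4.png

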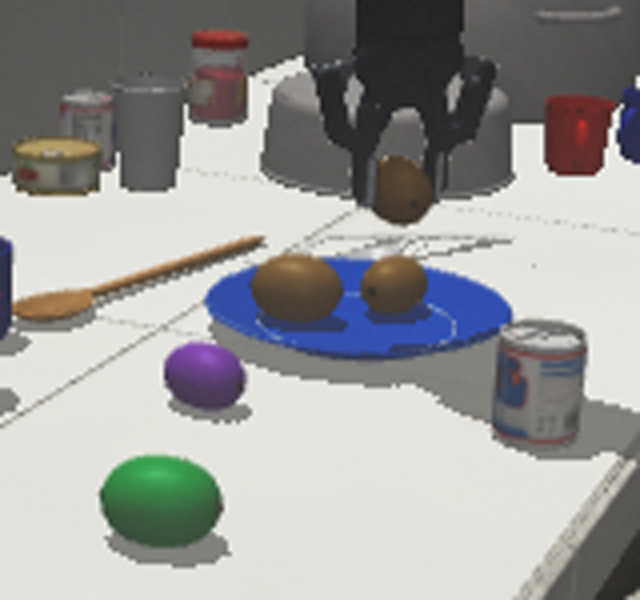

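Run:
```python
from h import *
print(w("side",[(368.7,161)],.027),w("side",[(344.2,161.7)],.031))
```

```text
[[ 0.48087289 -0.37964305]] [[ 0.55278952 -0.33943069]]
```

{"api": "jog_arm", "payload": {
  "steps": [
    {"hand":44.8,"x":1,"y":-0.5,"z":30,"spin":0},
    {"hand":44.8,"x":0,"y":0,"z":30,"spin":0},
    {"hand":44.8,"x":0,"y":0,"z":20,"spin":0},
    {"hand":44.8,"x":0,"y":0,"z":6,"spin":0},
    {"hand":44.8,"x":0,"y":0,"z":0,"spin":0},
    {"hand":44.8,"x":0,"y":0,"z":0,"spin":0}
  ]
}}

```text
time_s: 26.52
ee_pos: [0.4816, -0.298, 0.0252]
orientation: [-179.9, -0.1, -60.0]
force: [0.2, -0.3, -0.8]
width: 0.525
grip_force: 6.5
```

{"api": "jog_arm", "payload": {
  "steps": [
    {"hand":44.8,"x":0,"y":0,"z":3.5,"spin":0},
    {"hand":44.8,"x":0,"y":0,"z":3.5,"spin":0},
    {"hand":44.8,"x":0,"y":0,"z":0,"spin":0},
    {"hand":44.8,"x":0,"y":0,"z":0,"spin":0}
  ]
}}

```text
time_s: 27.02
ee_pos: [0.4806, -0.2974, 0.017]
orientation: [-180.0, 0.0, -60.0]
force: [-0.6, 0.3, -1.5]
width: 0.521
grip_force: 6.5
```

{"api": "jog_arm", "payload": {
  "steps": [
    {"hand":44.8,"x":0,"y":0,"z":1.2,"spin":0},
    {"hand":44.8,"x":0,"y":0,"z":0,"spin":0},
    {"hand":44.8,"x":0,"y":0,"z":0,"spin":0}
  ]
}}

```text
time_s: 27.4
ee_pos: [0.4808, -0.2975, 0.016]
orientation: [-180.0, -0.0, -60.0]
force: [-0.1, 0.0, -0.3]
width: 0.528
grip_force: 6.5
```

{"api": "jog_arm", "payload": {
  "steps": [
    {"hand":44.8,"x":0,"y":0,"z":0.6,"spin":0},
    {"hand":44.8,"x":0,"y":0,"z":0,"spin":0},
    {"hand":47.5,"x":0,"y":0,"z":0,"spin":0},
    {"hand":52,"x":0,"y":0,"z":0,"spin":0},
    {"hand":58,"x":0,"y":0,"z":-3,"spin":0},
    {"hand":62,"x":0,"y":0,"z":-15,"spin":0},
    {"hand":62,"x":0,"y":0,"z":-40,"spin":0},
    {"hand":62,"x":0,"y":0,"z":-50,"spin":0},
    {"hand":62,"x":0,"y":0,"z":-50,"spin":0},
    {"hand":62,"x":0,"y":0,"z":-40,"spin":0},
    {"hand":62,"x":0,"y":0,"z":0,"spin":0},
    {"hand":62,"x":0,"y":0,"z":0,"spin":0}
  ]
}}

```text
time_s: 28.9
ee_pos: [0.4803, -0.2972, 0.2136]
orientation: [-180.0, -0.0, -60.0]
force: [0.6, -0.5, -1.2]
width: 0.727
grip_force: 0.0
```

Run:
```python
from h import *
f=vision.grab_frame("side")["frame"]; cv2.imwrite("pics/side5.png",cv2.resize(f[60:260,180:430],None,fx=3,fy=3,interpolation=2))
print(status.sense()["ee_pos"])
```

```text
[ 0.47970514 -0.29694124  0.21249172]
```

View pics/side5.png

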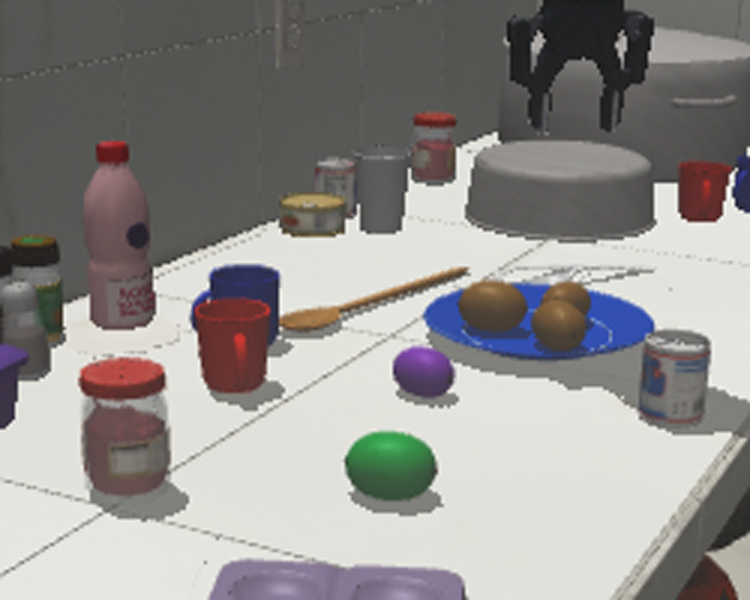

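The side view shows all three kiwis resting on the blue plate at about (493,306), (567,297) and (560,326). The jar, cup and tin haven't moved, and the gripper is clear.

```bash
python3 -c "
from station import ctrl
print(ctrl.hand_in())"
```

```text
the job is handed in; nothing more can be done
None
```

All three kiwis felt ripe (about 4 to 5 mm of give at 7 to 9 N), so I laid all three on the blue plate and left the tray empty; I handed the job in at about 29 s, with the jar, cup and tin undisturbed.

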